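# Tighten the inspection clamp with the click torque wrench

### The job

Two clamp fixtures stand on the granite plate, one with a click torque wrench seated on its clamp screw and one with a plain flat spanner on its screw. Tighten the torque wrench's screw by swinging the wrench clockwise (seen from above) by its grip until it breaks over with a click, then stop at once without tightening the screw further, and let go. Leave the flat spanner where it is.

Things in the scene. Friction and masses are not known exactly. Their poses are not given: they have to be found in the camera images.
- wrench_grip (a point): Middle of the torque wrench's grip: a level round metal sleeve 26 mm across, 100 mm long, its axis 89 mm above the plate, free beneath. 165 mm from the screw axis; its x axis points to the head. The wrench (round steel head, 18 mm tube, thicker sleeve with black bands and end cap, 225 mm long) cannot come off its screw: it only swings level about the screw axis.
- wrench_head (a point): Centre of the torque wrench's round steel ratchet head (36 mm across, top 103 mm above the plate), on the upright screw axis, 89 mm above the plate. The wrench swings about the vertical line through this point, before and after the click alike.
- screw (a joint): Turn of clamp screw and wrench head as one, rad, growing clockwise seen from above (tightening). Starts at 0 to 0.1. Stiff: 1.1 to 1.3 N m to start it, rising to the wrench's setting of 1.76 N m (10.7 N of push at the grip, less if a firm grip also twists it) near 0.3, where the wrench breaks over. Stays where it is left. Past 0.42 it is overtightened.
- click (a joint): Break-over: turn of the wrench's tube and grip against its head, rad. 0 while straight; at the setting it gives way clockwise with no further rise in torque, up to 0.17, the end of its travel, where pushing on turns the screw further. Above 0.05 it has clicked. It springs back to 0 when let go.
- spanner_end (a point): Far end of the plain flat spanner, a bar 14 mm wide and 7 mm thick lying level 67 mm above the plate, 182 mm from the screw axis of the other fixture: to be left alone.

How it is judged (in metres and radians):
On the way:
1. the torque wrench breaks over (click above 0.05 rad) (value of joint click above 0.05 rad), for 0.02 s.
At the end, for the whole second after the job is handed in: The wrench has clicked, is let go and straight again (click below 0.03 rad), its screw is left tightened, at rest at 0.2 to 0.42 rad, and the flat spanner's end is within 20 mm of where it was (value of joint click below 0.03 rad and value of joint screw between 0.2 and 0.42 rad and velocity of joint screw between -0.05 and 0.05 rad/s and distance of spanner_end from where it was at the start of the episode below 0.02 m); the robot touches nothing.
It fails at once if the screw is overtightened: turned past 0.42 rad (value of joint screw above 0.42 rad).
It fails at once if the flat spanner is swung away (its end moved more than 20 mm) (distance of spanner_end from where it was at the start of the episode above 0.02 m).
It also fails if it takes over 32 s, if anything falls off the work surface, if the arm or the gripper's body presses on something with over 40 N, if the wrist force passes 120 N, or if a joint passes its speed limit or range.

### The arm

A 6-joint arm with a two-finger parallel gripper is mounted at the origin on the work surface. World frame = base frame: x ahead of the robot, y to its left, z up, the work surface at z = 0. Lengths are in mm, angles in rad, forces in N, time in s.
With the tool pointing down it reaches from about 275 to 1000 mm from the base axis. Payload 8.4 kg.
Tool frame: the origin (TCP) lies midway between the tips of the shut fingers; the grasp point (between the pads) lies 19 mm behind it; z points along the fingers, y is the direction in which the jaws open and shut (so a half turn about z gives the same grasp; the last joint's range is limited). The gripper opens to 85 mm and grips with 20 to 120 N. Pads are 22 mm wide; open, the fingers measure 114 mm over their backs; the gripper's body (76 mm by 85 mm) begins 54 mm behind the grasp point. The pads swing forward as they close: fully open they stand 13 mm farther back than shut.
Start: joints at [1.187, 0.353, 1.633, -0, 1.155, -0.002], TCP at [232.868, 580, 231.281] pointing down, gripper open.
Joint ranges: [-2.63, 2.63], [-0.92, 2.1], [0.06, 2.66], [-1.3, 4.44], [0, 2.69], [-3.02, 3.02]. Speed limits (rad/s): [2.22, 2.22, 2.79, 3.14, 3.14, 3.14].

### API

Orientations are given as [roll, pitch, yaw] about the fixed x, y, z axes, in that order (R = Rz(yaw) Ry(pitch) Rx(roll)).
In Python, from rig import * gives the robot as it stands.
- The arm moves only by the tool play_rows, never from a script. Its argument "moves" is a list of rows, each a list of 3 entries, a list of its own where there are three numbers: the shift along the tool's x, y, z in m, then the turn, a rotation vector about the tool's x, y, z in rad, then the opening in per cent of the stroke, from 0 (shut) to 100 (fully open). In form: [[[x, y, z], [rx, ry, rz], fingers], ...]. A call has 1 to 20 rows; each row shifts and turns the commanded pose from where the row before left it, along the tool's axes as they then stand; what a row does not reach is not made up. A row lasts 1/10 s, in which the tool goes at most 50 mm and 8.59 degrees, less where a joint would pass 70% of its speed; a pose out of reach is approached as far as the arm can. A call is refused whole if a number of a shift passes 0.05 or a number of a turn 0.15, either way. A call with a gripper value outside its range is refused whole. The fingers move at their own pace and stop on an object; "squeeze" is the grip in N (left out, the last holds). Time passes only in rows, so rows that do not move let the fingers close. It gives the time, the measured TCP pose, the force and the opening at its end, in the units of the state.
- sense(): the state, without advancing time (a new reading comes with each control period).
- grab_frame(name): name is "scene" or "top" or "wrist"; returns a dict with "pixels" (480x640x3 uint8, red, green, blue), "intrinsics" (3x3 intrinsics, pixels), "R" (3x3) and "t" (3): a world point X has camera coordinates R X + t. Camera axes: x right, y down, z forward; pixel columns grow to the right and rows downward; lengths in mm; the calibration is good to about 2 mm. A picture is of the moment at which its call begins. There is no depth.
- sign_off(): hands the job in, once; it reports no verdict.
The state is a dict: "clock": time; "qpos": joint angles; "qvel": joint speeds; "joint_efforts": joint torques, N m; "eef_pos": TCP position; "tcp_rot": TCP orientation; "contact_force": force on the tool from outside, world axes, zero at the start; "wrist_torque": the same for the moment, N m; "opening": opening from 0.0 (shut) to 1.0 (fully open).
Only numpy, scipy, OpenCV 4.12 (cv2) and the standard library are available. Lean on these libraries where they do the work, as an engineer would, in place of code of your own. Each camera call takes 0.05 s, during which the arm holds its last target. There are 200 camera calls.

## Working session

There is one attempt and no reset: what is moved stays moved. The work goes in short steps, Python scripts to look and compute and a tool call to move; the robot and the scene stay as the last step left them, time stands still between calls to the robot, and variables do not carry over. Pictures are saved under pics/ and viewed, about 8 in all and at most 12, crops included, and the job is handed in when it is done.

Besides the shell and the picture viewer there is one more tool, called by a JSON object that holds its "fn" and its "kwargs". play_rows: Moves the arm, as the interface text tells. Its arguments: {"type":"object","properties":{"moves":{"type":"array"},"squeeze":{"type":"number"}},"required":["moves"]}

```bash
mkdir -p pics
cat > h.py <<'E'
from rig import *
import numpy as np, cv2
def ray(f,u,v,z):
    K,R,t=[np.array(f[k],float) for k in("intrinsics","R","t")]
    d=R.T@np.linalg.inv(K)@np.array([u,v,1.]); c=-R.T@t
    return c+d*(z-c[2])/d[2]
def proj(f,X):
    K,R,t=[np.array(f[k],float) for k in("intrinsics","R","t")]
    p=K@(R@np.array(X,float)+t); return p[:2]/p[2]
def save(f,n): cv2.imwrite('pics/'+n,cv2.cvtColor(f["pixels"],cv2.COLOR_RGB2BGR))
E
python3 - <<'E'
from h import *
import pickle
for n in("top","scene"):
    f=grab_frame(n); save(f,n+'0.png'); pickle.dump(f,open(n+'0.pkl','wb'))
    print(n,np.round(-np.array(f["R"]).T@f["t"]),np.round(f["intrinsics"],1).tolist())
print(sense())
E
```

```text
top [ 420.  -56. 1003.] [[447.7, 0.0, 320.9], [0.0, 447.7, 245.0], [0.0, 0.0, 1.0]]
scene [1161.  302. 1043.] [[580.8, 0.0, 323.7], [0.0, 580.8, 243.9], [0.0, 0.0, 1.0]]
{'clock': 0.1, 'qpos': array([ 1.18659685e+00,  3.53586244e-01,  1.63407194e+00,  1.79782276e-05,
        1.15519485e+00, -2.38817324e-03]), 'qvel': array([ 0.00150146, -0.0025096 , -0.0005828 ,  0.00125032,  0.00158214,
       -0.00020116]), 'joint_efforts': array([ 2.85950427e-04, -6.06350756e+01, -3.42821431e+01, -1.35329510e-04,
        3.91382622e-03,  3.83316956e-05]), 'eef_pos': array([232.7016848 , 579.59759506, 230.62694959]), 'tcp_rot': array([-3.14033232e+00, -1.94485910e-05,  2.75977407e+00]), 'contact_force': array([-0.61990077, -0.26435527,  0.34273472]), 'wrist_torque': array([ 0.01672326, -0.00258215, -0.01371134]), 'opening': 0.9984021492241929}
```

View pics/top0.png

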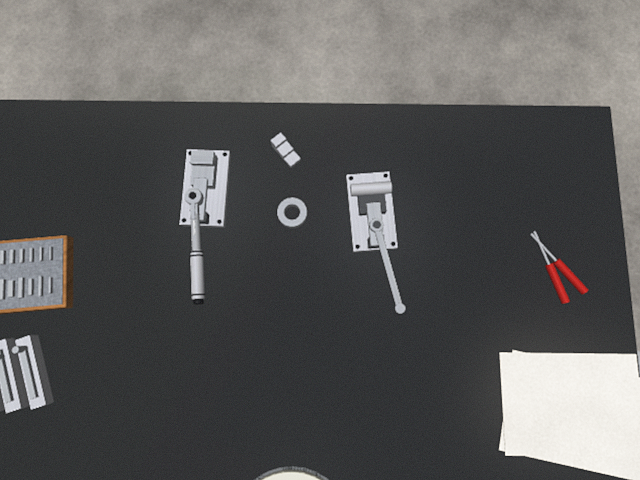

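View pics/scene0.png

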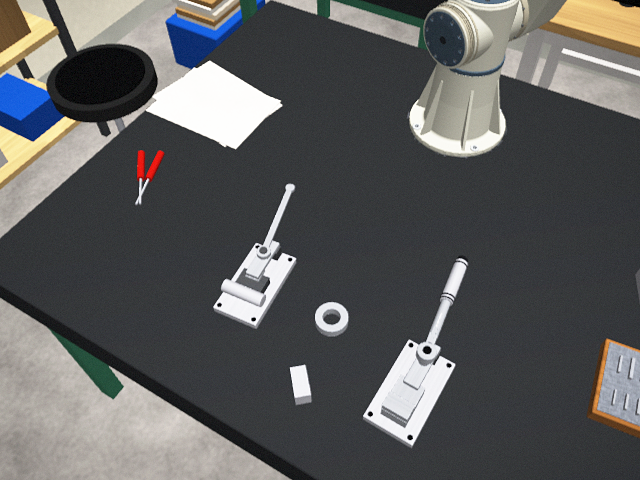

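The top view shows the torque wrench with its head at about (193,196) and its end cap at (197,300). The spanner runs from (377,225) to (400,309). In the scene view the wrench head is at (428,350) and its end at (462,260).

```bash
cat > m.py <<'E'
from h import *
import pickle
a=pickle.load(open('top0.pkl','rb')); b=pickle.load(open('scene0.pkl','rb'))
def roi(f,x0,y0,x1,y1,th=110):
    g=f["pixels"].min(2); m=np.zeros_like(g); m[y0:y1,x0:x1]=g[y0:y1,x0:x1]>th; return m
# sleeve/tube axis in top view: row centres
m=roi(a,180,228,215,304); 
for v in range(230,304,6):
    x=np.flatnonzero(m[v]); print(v,x.min() if len(x) else '',x.max() if len(x) else '',end=' | ')
print()
for z in (89,103): 
    h=ray(a,193.5,196,z); e=ray(a,197.5,302,z); print(z,h.round(),e.round(),np.linalg.norm(h-e).round())
print('scene head @103',ray(b,428,350,103).round(), 'end@89',ray(b,462,258,89).round())
P=lambda f:np.array(f["intrinsics"])@np.c_[f["R"],f["t"]]
for u,v in(((193.5,196),(428,350)),((197.5,300),(462,260)),((377,225),(264,250)),((400,309),(290,188))):
    X=cv2.triangulatePoints(P(a),P(b),np.float64(u).reshape(2,1),np.float64(v).reshape(2,1)); print((X[:3]/X[3]).ravel().round(1))
E
python3 m.py
python3 - <<'E'
import cv2
a=cv2.imread('pics/top0.png')[140:310,160:420]; b=cv2.imread('pics/scene0.png')[240:450,340:490]
cv2.imwrite('pics/crop.png',cv2.resize(a,None,fx=3,fy=3,interpolation=cv2.INTER_CUBIC))
E
```

```text
230 191 198 | 236 191 198 | 242 192 199 | 248 192 199 | 254 190 196 | 260 190 201 | 266 190 201 | 272 191 202 | 278 191 202 | 284 191 202 | 290 191 202 | 296 192 203 | 302   | 
89 [683. 214.  89.] [460. 192.  89.] 223.0
103 [679. 210. 103.] [460. 188. 103.] 220.0
scene head @103 [683. 217. 103.] end@89 [459. 191.  89.]
[679.9 214.8  94.3]
[464.3 192.7  89.6]
[ 628.3 -174.2   68.5]
[ 451.8 -222.3   61.5]
```

View pics/crop.png

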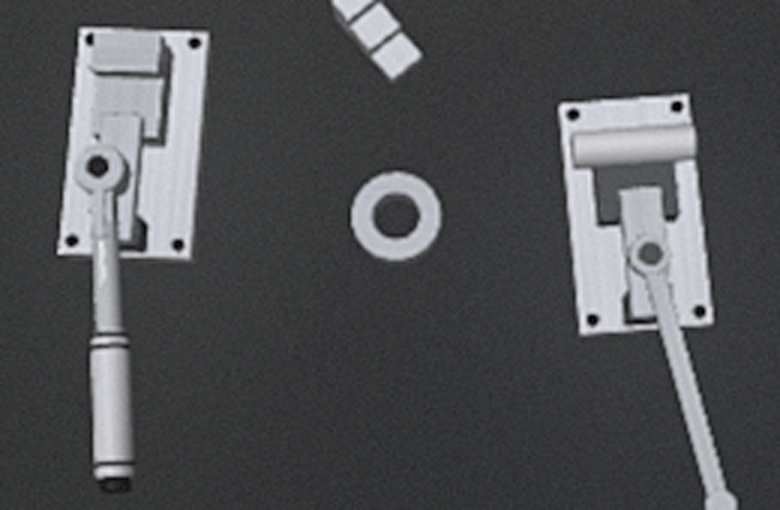

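The crop agrees: wrench head at about (682,214) and grip middle at about (518,198). The triangulated heights and the 223 mm length match the given sizes. Clockwise moves the grip toward +y, so I'll push with shut fingers from the -y side. First I'll travel high.

{"fn": "play_rows", "kwargs": {"moves": [[[-0.033,-0.023,0],[0,0,0],0],[[-0.033,-0.023,0],[0,0,0],0],[[-0.033,-0.023,0],[0,0,0],0],[[-0.033,-0.023,0],[0,0,0],0],[[-0.033,-0.023,0],[0,0,0],0],[[-0.033,-0.023,0],[0,0,0],0],[[-0.033,-0.023,0],[0,0,0],0],[[-0.033,-0.023,0],[0,0,0],0],[[-0.033,-0.023,0],[0,0,0],0],[[-0.033,-0.023,0],[0,0,0],0],[[-0.033,-0.023,0],[0,0,0],0],[[-0.033,-0.023,0],[0,0,0],0],[[-0.033,-0.023,0],[0,0,0],0],[[0,0,0],[0,0,-0.14],0],[[0,0,0],[0,0,-0.14],0],[[0,0,0],[0,0,0],0]], "squeeze": 40}}

```text
clock: 1.7
eef_pos: [519.5, 142.2, 230.9]
tcp_rot: [-3.141, -0.001, 3.041]
contact_force: [-0.4, -0.0, 0.0]
opening: -0.004
```

Run:
```python
from h import *
import pickle
s=sense(); print({k:np.round(s[k],3) for k in("clock","eef_pos","tcp_rot","contact_force","opening")})
f=grab_frame("wrist"); save(f,"wrist1.png"); pickle.dump(f,open('w1.pkl','wb'))
for X in([682,214,103],[518,198,89],[s["eef_pos"][0],s["eef_pos"][1],s["eef_pos"][2]]): print(proj(f,X).round())
```

```text
{'clock': np.float64(1.7), 'eef_pos': array([519.48 , 142.204, 230.907]), 'tcp_rot': array([-3.141e+00, -1.000e-03,  3.041e+00]), 'contact_force': array([-0.444, -0.034,  0.007]), 'opening': np.float64(-0.004)}
[412. 386.]
[385. 214.]
[317. 311.]
```

View pics/wrist1.png

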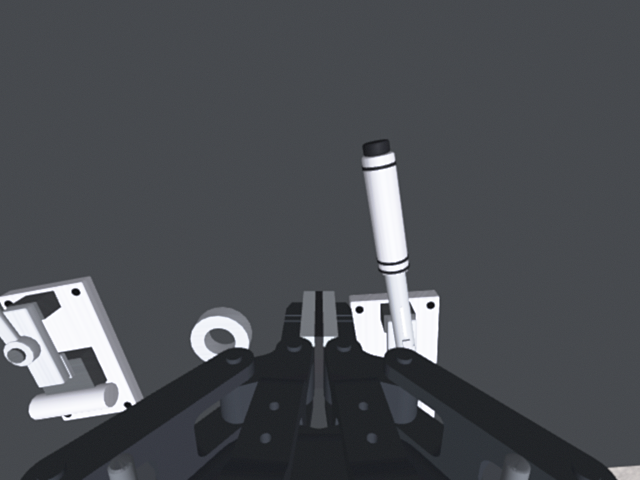

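The wrist view shows the sleeve's middle at about (386,211), and my estimate projects to (385,214), so they agree. The fingers are clear on the -y side. Next I'll descend and approach.

{"fn": "play_rows", "kwargs": {"moves": [[[0,0,0.04],[0,0,0],0],[[0,0,0.04],[0,0,0],0],[[0,0,0.04],[0,0,0],0],[[0,0,0.04],[0,0,0],0],[[0,0,0.003],[0,0,0],0],[[0,0,0],[0,0,0],0],[[0,0.01,0],[0,0,0],0],[[0,0.005,0],[0,0,0],0],[[0,0,0],[0,0,0],0]]}}

```text
clock: 2.65
eef_pos: [522.4, 158.9, 70.0]
tcp_rot: [3.14, 0.003, 3.04]
contact_force: [0.3, -0.1, -0.4]
opening: -0.002
```

{"fn": "play_rows", "kwargs": {"moves": [[[0,0.004,0],[0,0,0],0],[[0,0.004,0],[0,0,0],0],[[0,0,0],[0,0,0],0]]}}

```text
clock: 2.95
eef_pos: [522.1, 166.1, 68.5]
tcp_rot: [3.141, 0.0, 3.04]
contact_force: [-0.2, -0.3, 0.5]
opening: 0.004
```

{"fn": "play_rows", "kwargs": {"moves": [[[0,0.004,0],[0,0,0],0],[[0,0.004,0],[0,0,0],0],[[0,0,0],[0,0,0],0]]}}

```text
clock: 3.25
eef_pos: [521.9, 173.0, 67.9]
tcp_rot: [-3.14, -0.002, 3.04]
contact_force: [-0.9, -4.3, 1.5]
opening: -0.004
```

{"fn": "play_rows", "kwargs": {"moves": [[[0,0.004,0],[0,0,0],0],[[0,0.004,0],[0,0,0],0],[[0,0.004,0],[0,0,0],0]]}}

```text
clock: 3.55
eef_pos: [521.5, 183.8, 67.3]
tcp_rot: [-3.138, -0.005, 3.04]
contact_force: [-5.5, -8.4, 0.8]
opening: -0.003
```

{"fn": "play_rows", "kwargs": {"moves": [[[0,0.004,0],[0,0,0],0],[[0,0.004,0],[0,0,0],0],[[0,0.004,0],[0,0,0],0]]}}

```text
clock: 3.85
eef_pos: [522.2, 195.5, 67.1]
tcp_rot: [-3.137, -0.006, 3.04]
contact_force: [-5.9, -8.9, 1.2]
opening: 0.001
```

{"fn": "play_rows", "kwargs": {"moves": [[[0,0.004,0],[0,0,0],0],[[0,0.004,0],[0,0,0],0]]}}

```text
clock: 4.05
eef_pos: [522.8, 203.3, 67.0]
tcp_rot: [-3.137, -0.006, 3.04]
contact_force: [-6.7, -10.8, 1.0]
opening: -0.002
```

{"fn": "play_rows", "kwargs": {"moves": [[[0,0.004,0],[0,0,0],0],[[0,0.004,0],[0,0,0],0]]}}

```text
clock: 4.25
eef_pos: [523.2, 211.0, 66.9]
tcp_rot: [-3.136, -0.007, 3.04]
contact_force: [-7.7, -10.7, 1.6]
opening: 0.0
```

{"fn": "play_rows", "kwargs": {"moves": [[[0,0.004,0],[0,0,0],0],[[0,0,0],[0,0,0],0]]}}

```text
clock: 4.45
eef_pos: [523.6, 215.3, 66.9]
tcp_rot: [-3.137, -0.007, 3.04]
contact_force: [-7.9, -8.1, 1.7]
opening: 0.002
```

{"fn": "play_rows", "kwargs": {"moves": [[[0,0.004,0],[0,0,0],0],[[0,0,0],[0,0,0],0]]}}

```text
clock: 4.65
eef_pos: [523.9, 219.2, 66.8]
tcp_rot: [-3.136, -0.007, 3.04]
contact_force: [-7.7, -8.7, 1.2]
opening: -0.002
```

Run:
```python
from h import *
import pickle
s=sense(); print({k:np.round(s[k],3) for k in("clock","eef_pos","contact_force","wrist_torque")})
for n in("wrist","scene"):
    f=grab_frame(n); save(f,n+"2.png"); pickle.dump(f,open(n+'2.pkl','wb'))
```

```text
{'clock': np.float64(4.65), 'eef_pos': array([523.927, 219.187,  66.844]), 'contact_force': array([-7.729, -8.713,  1.17 ]), 'wrist_torque': array([-1.312,  1.21 ,  0.043])}
```

View pics/wrist2.png

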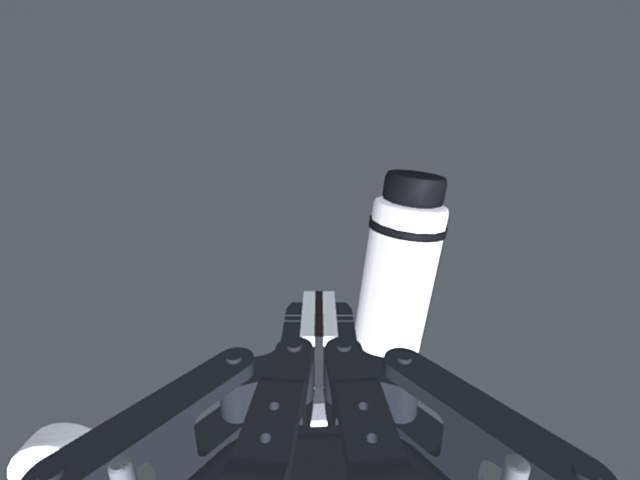

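The wrist view shows the sleeve swung clear, with its end cap at about (414,190). I'll work out the wrench angle from the end cap before and now.

```bash
cat > ang.py <<'E'
from h import *
import pickle,sys
def cap(f,H=(682,214),z=89,top=False):
    "wrench angle from the bright sleeve's axis in a wrist picture (rows given), rays onto the axis height"
    g=f["pixels"].min(2); m=(g>150).astype(np.uint8)
    n,l,st,c=cv2.connectedComponentsWithStats(m)
    best=[]
    for i in range(1,n):
        if st[i,4]>300: best.append((i,ray(f,*c[i],z)))
    return best,l,st
if __name__=="__main__":
    for name in sys.argv[1:]:
        f=pickle.load(open(name,'rb')); b,l,st=cap(f)
        for i,p in b:
            ys,xs=np.nonzero(l==i); v=cv2.fitLine(np.c_[xs,ys].astype(np.float32),cv2.DIST_L2,0,.01,.01).ravel()
            q=ray(f,v[2]+40*v[0],v[3]+40*v[1],89)-ray(f,v[2],v[3],89)
            print(name,st[i],p.round(),'radial ang',np.arctan2(p[1]-214,682-p[0]).round(3),'axis ang',np.arctan(-q[1]/q[0]).round(3))
E
python3 ang.py w1.pkl wrist2.pkl
```

```text
w1.pkl [364 152  31  15 301] [474. 195.  89.] radial ang -0.089 axis ang 1.466
w1.pkl [ 366  166   41   97 2786] [519. 199.  89.] radial ang -0.089 axis ang -0.088
w1.pkl [ 384  272   56   92 2848] [619. 220.  89.] radial ang 0.094 axis ang -0.349
w1.pkl [   0  282  136  139 6311] [628. -97.  89.] radial ang -1.397 axis ang 0.118
w1.pkl [ 350  299   39   58 1517] [624. 180.  89.] radial ang -0.53 axis ang -0.133
w1.pkl [   0  308   65   79 2199] [ 614. -139.   89.] radial ang -1.382 axis ang -0.174
w1.pkl [ 190  316   60   45 1251] [618.  38.  89.] radial ang -1.222 axis ang 1.442
w1.pkl [609 466  31  14 354] [834. 446.  89.] radial ang 2.151 axis ang -1.396
wrist2.pkl [ 372  196   77   38 1917] [478. 257.  89.] radial ang 0.207 axis ang -1.315
wrist2.pkl [ 355  229   89  129 8011] [507. 251.  89.] radial ang 0.207 axis ang 0.234
wrist2.pkl [300 291  15  56 633] [514. 217.  89.] radial ang 0.019 axis ang 0.12
wrist2.pkl [323 291  15  56 635] [514. 225.  89.] radial ang 0.066 axis ang 0.083
wrist2.pkl [310 403  18  24 326] [562. 216.  89.] radial ang 0.019 axis ang 0.118
wrist2.pkl [   7  423   84   57 1964] [567.  92.  89.] radial ang -0.816 axis ang 1.031
```

The swing so far is 0.296 rad (−0.089 to +0.207), which leaves the screw plus click at 0.30 to 0.40. I'll go on a little, watching the force. A swing of 0.36 to 0.40 cannot overtighten the screw because the click travel takes it up.

{"fn": "play_rows", "kwargs": {"moves": [[[0,0.003,0],[0,0,0],0],[[0,0.003,0],[0,0,0],0]]}}

```text
clock: 4.95
eef_pos: [524.6, 224.7, 66.9]
tcp_rot: [-3.136, -0.007, 3.04]
contact_force: [-6.7, -10.3, 2.9]
opening: -0.002
```

{"fn": "play_rows", "kwargs": {"moves": [[[0,0.003,0],[0,0,0],0],[[0,0.002,0],[0,0,0],0]]}}

```text
clock: 5.15
eef_pos: [525.5, 229.9, 66.9]
tcp_rot: [-3.136, -0.006, 3.04]
contact_force: [-5.7, -11.0, 1.2]
opening: 0.003
```

```bash
python3 - <<'E'
from h import *
import pickle
s=sense(); print({k:np.round(s[k],3) for k in("clock","eef_pos","contact_force")})
f=grab_frame("wrist"); pickle.dump(f,open('wrist3.pkl','wb'))
E
python3 ang.py wrist3.pkl | head -3
```

```text
{'clock': np.float64(5.15), 'eef_pos': array([525.45 , 229.891,  66.932]), 'contact_force': array([ -5.746, -11.034,   1.156])}
wrist3.pkl [ 382  199   77   41 1917] [481. 271.  89.] radial ang 0.276 axis ang -1.237
wrist3.pkl [ 356  230   96  128 7996] [509. 263.  89.] radial ang 0.276 axis ang 0.325
wrist3.pkl [300 291  15  56 633] [515. 228.  89.] radial ang 0.083 axis ang 0.121
```

The swing is now 0.365 rad at a steady torque of about 1.8 N m. I'll back off and measure the spring-back, which equals the click angle that was reached.

{"fn": "play_rows", "kwargs": {"moves": [[[0,-0.006,0],[0,0,0],0],[[0,-0.008,0],[0,0,0],0],[[0,-0.01,0],[0,0,0],0],[[0,-0.01,0],[0,0,0],0],[[0,-0.01,0],[0,0,0],0],[[0,-0.01,0],[0,0,0],0],[[0,0,0],[0,0,0],0],[[0,0,0],[0,0,0],0]]}}

```text
clock: 6.0
eef_pos: [523.4, 178.3, 68.4]
tcp_rot: [3.141, 0.0, 3.039]
contact_force: [0.6, -0.3, 0.1]
opening: -0.0
```

```bash
python3 - <<'E'
from h import *
import pickle
f=grab_frame("wrist"); save(f,"wrist4.png"); pickle.dump(f,open('wrist4.pkl','wb'))
E
python3 ang.py wrist4.pkl | head -4
```

```text
wrist4.pkl [ 471  185   88   36 2060] [477. 253.  89.] radial ang 0.186 axis ang -1.323
wrist4.pkl [  437   215   114   186 12547] [514. 246.  89.] radial ang 0.189 axis ang 0.158
wrist4.pkl [300 291  15  56 626] [514. 176.  89.] radial ang -0.222 axis ang 0.123
wrist4.pkl [323 291  15  56 631] [515. 184.  89.] radial ang -0.177 axis ang 0.084
```

It sprang back 0.088 rad (0.276 to 0.188), so it clicked. The net screw turn is about 0.277 plus the 0 to 0.1 start, giving 0.28 to 0.38. I'll retreat upward and do a last check.

{"fn": "play_rows", "kwargs": {"moves": [[[0,-0.01,0],[0,0,0],0],[[0,0,-0.03],[0,0,0],0],[[0,0,-0.04],[0,0,0],0],[[0,0,-0.04],[0,0,0],0],[[0,0,-0.04],[0,0,0],0],[[0,0,0],[0,0,0],0],[[0,0,0],[0,0,0],0]]}}

```text
clock: 6.75
eef_pos: [522.6, 168.5, 219.1]
tcp_rot: [3.141, 0.002, 3.04]
contact_force: [-0.0, -0.1, -1.0]
opening: -0.0
```

```bash
python3 - <<'E'
from h import *
import pickle
s=sense(); print({k:np.round(s[k],3) for k in("clock","eef_pos","contact_force")})
f=grab_frame("wrist"); pickle.dump(f,open('wrist5.pkl','wb'))
f=grab_frame("scene"); save(f,"scene5.png")
E
python3 ang.py wrist5.pkl | head -4
```

```text
{'clock': np.float64(6.75), 'eef_pos': array([522.614, 168.475, 219.127]), 'contact_force': array([-0.019, -0.095, -0.964])}
wrist5.pkl [407 149  34  13 346] [476. 253.  89.] radial ang 0.188 axis ang -1.4
wrist5.pkl [ 391  163   48  102 3177] [520. 245.  89.] radial ang 0.188 axis ang 0.188
wrist5.pkl [ 382  273   37   84 2082] [612. 233.  89.] radial ang 0.264 axis ang 0.059
wrist5.pkl [   0  284  118  144 7791] [630. -84.  89.] radial ang -1.397 axis ang 0.13
```

View pics/scene5.png

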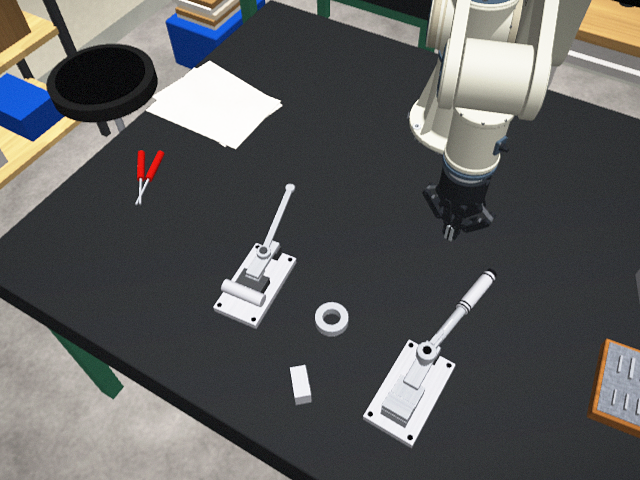

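The scene view shows the wrench swung, with its end at (490,272), and the gripper clear above it. The spanner's end is still at (290,188), as at the start.

```bash
python3 -c "
from rig import *
print(sign_off())"
```

```text
the job is handed in; nothing more can be done
None
```

The torque wrench clicked and the job is handed in, with the clock at about 7 s of the 32 s allowed. I pushed its grip clockwise with the shut fingers, stopped, then backed off and raised the gripper clear.

- **Click:** The wrench swung 0.365 rad (−0.089 to +0.276). The torque held at about 1.8 N m near the end, close to the 1.76 N m setting. When I let go it sprang back 0.088 rad, above the 0.05 needed.
- **Screw:** It turned about 0.28 rad net. With the unknown start of 0 to 0.1 rad, it should sit at 0.28 to 0.38 rad, inside the 0.2 to 0.42 limits. I could not read the screw angle directly.
- **At rest:** The wrench stayed at 0.188 rad in two later pictures. Measured force was about 1 N or less, the sensor's noise level.
- **Spanner:** Its end is at the same pixel, (290,188), as at the start.

One reading was uneven: the force dipped while I paused mid-push, to about 1.5 N m. That is why I judged the click by the spring-back and not by force alone. No check failed.

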